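# Line up the tin under the drill press and hold the bit case open

## Robot

A 6-joint arm with a two-finger parallel gripper is mounted at the origin on the work surface. World frame = base frame: x ahead of the robot, y to its left, z up, the work surface at z = 0. Lengths are in mm, angles in rad, forces in N, time in s.
With the tool pointing down it reaches from about 325 to 875 mm from the base axis. Payload 4.4 kg.
Tool frame: the origin (TCP) lies on the centre line of the jaws, within the pads' length; the fingertips stand ahead of it and the grasp point (between the pads) lies 6 mm ahead of it (ctrl.tcp_to_tips is the z of the fingertips in the tool frame, in mm); z points along the fingers, y is the direction in which the jaws open and shut (so a half turn about z gives the same grasp; the last joint's range is limited). The gripper opens to 85 mm and grips with 20 to 120 N. Pads are 22 mm wide; open, the fingers measure 114 mm over their backs; the gripper's body (76 mm by 85 mm) begins 54 mm behind the grasp point. The pads swing forward as they close: fully open they stand 13 mm farther back than shut.
Start: joints at [1.151, 0.207, 1.542, -0, 1.393, -0.15], TCP at [152.715, 554.351, 256.282] pointing down, gripper open.
Joint ranges: [-2.73, 2.73], [-0.86, 2.22], [0.23, 2.46], [-1.11, 4.25], [0.08, 2.63], [-2.82, 2.82]. Speed limits (rad/s): [2.79, 2.79, 3.14, 3.14, 3.14, 3.14].

## Interface

Orientations are given as a 3x3 rotation matrix whose columns are the frame's x, y, z axes.
In Python, from plant import ctrl, sensors, optics gives the robot as it stands. Calls block until the motion is done:
- ctrl.move_ptp(position, orientation): joint-space move of the TCP to a pose.
- ctrl.move_l(position, rot=None, vel=150, threshold=None): straight line of the TCP; rot=None keeps the orientation; vel is the mean speed in mm/s. With threshold (N) it stops when the force on the tool has changed by that much, and returns True; else False.
- ctrl.set_joints(angles): joint-space move.
- ctrl.gripper_to(opening, force=None): finger opening in mm; force is the grip in N (None keeps the last); returns when the fingers have stopped.
- ctrl.hold(seconds).
- ctrl.solve_ik(position, orientation): joint angles nearest the present ones, or None.
- sensors.read_state(): the state.
- optics.grab_frame(name): name is "scene" or "side" or "wrist"; returns (picture, depth): 384x512x3 uint8, red, green, blue; 384x512 float32, mm along the optical axis (not along the pixel's ray), 0 where there is no reading.
- optics.camera_params(name): a dict with "mtx" (3x3 intrinsics, pixels), "R" (3x3) and "t" (3): a world point X has camera coordinates R X + t; the wrist camera has in their place "T_tool_cam" (4x4, takes a point from camera to tool coordinates, whose origin is the TCP and whose axes are the flange's). Camera axes: x right, y down, z forward; pixel columns grow to the right and rows downward; lengths in mm; the calibration is good to about 2 mm. A picture is of the moment at which its call begins: read the wrist's pose just before it. camera_params takes no time and is no camera call.
A pose or a line that the arm cannot do raises ctrl.MotionError and nothing moves.
- ctrl.finish_job(): hands the job in, once; it reports no verdict.
The state is a dict: "t": time; "q": joint angles; "qvel": joint speeds; "tau": joint torques, N m; "eef_pos": TCP position; "eef_rot": TCP orientation; "force": force on the tool from outside, world axes, zero at the start; "wrist_torque": the same for the moment, N m; "grip_width": finger opening in mm.
Only numpy, scipy, OpenCV 4.12 (cv2) and the standard library are available. Lean on these libraries where they do the work, as an engineer would, in place of code of your own. Each camera call takes 0.05 s, during which the arm holds its last target.

## Task

We are setting up to drill the clamped tin: push the work slide along until the black dot on top of the tin sits right under the point of the brass centring pin, and leave the slide there. Then lift the sprung lid of the blue drill-bit case (it has a black bar handle) until the yellow edge of the lid lines up with the red index arm, and finish while holding it there, so that a colleague can pick out a bit. Do not shift the red index arm, and leave the oil bottle, the spare tin and the jar alone.

Things in the scene. Friction and masses are not known exactly. Their poses are not given: they have to be found in the camera images.
- press: Red bench drill press, fixed to the bench; origin on the bench top straight below the pin (spindle axis). Its y axis points from the spindle to the column (axis 175 mm off, radius 30 mm). Head underside (110 mm wide in x, from 55 mm before the spindle back past the column) at 340 mm above the bench, quill of radius 32 mm down to 285 mm, chuck of radius 21 mm down to 222 mm. Base plate 335 x 420 x 24 mm.
- pin_tip (a point): Sharp lower point of the brass centring pin (8 mm thick) in the chuck, 141 mm above the bench, fixed; about 8 mm above the top of the tin.
- slide (a joint): Travel of the work slide along the press's y axis in m, 0 to 0.17, growing towards the column; 0.13 when the dot is exactly under the pin. It starts at 0.01 to 0.08. About 4 N of friction keeps it where it is left.
- mark (a point): Centre of the black dot (5 mm) on a white disc (16 mm), on top of the orange tin (75 mm diameter, 109 mm long, lying along the press's x axis, clamped between blue cheeks on the slide), 133 mm above the bench. Moves with the slide, directly on the line through the pin. Axes parallel to those of the press.
- slide_post (a point): Centre of the top face of the upright black round post for moving the slide: 18 mm diameter, 60 mm tall, its top 112.5 mm above the bench; 185 mm from the dot towards the robot (the press's -x). It stands on the slide's aluminium plate (275 x 110 mm, top 52.5 mm above the bench). Axes parallel to those of the press.
- case: Blue steel drill-bit case, fixed to the bench, 160 mm (x) x 170 mm (y) x 55 mm high, with bits in a rack inside; origin at the centre of its underside. The lid's hinge runs along its -y edge, parallel to its x axis.
- lid (a joint): Opening angle of the case lid in rad, 0 shut to 1.6; starts shut. A spring and its own weight (0.3 kg) shut it when it is let go; lifting at the handle takes about 4 to 7 N.
- lid_hinge (a point): Middle of the lid's hinge line, 55.5 mm above the bench. Moves not; its axes turn with the lid: x along the hinge, y from the hinge to the free edge (170 mm), z out of the lid's upper face (the lid is 8 mm thick). The lid opens by turning positively about x.
- lid_handle (a point): Centre of the lid's black round bar handle, 12 mm diameter, 100 mm long, parallel to the hinge, carried by two thin posts 45 mm either side of its centre. It lies 145 mm from the hinge along the lid and 43 mm above the hinge line, with a clear gap of 29 mm between bar and lid. Turns with the lid; axes as lid_hinge.
- index (a joint): Angle of the red index arm in rad about the same hinge axis, counted as the lid's: the lid is at the mark when joint lid equals joint index. Set somewhere between 0.5 and 0.9 at the start, and held by stiff friction.
- index_tip (a point): Outer end of the red index arm (7 mm wide, 150 mm long from the hinge), beside the lid's +x edge, 93 mm from the middle of the case; its axes turn with the arm, y along it. The lid's +x edge carries a yellow strip which lies level with the arm when the lid is at the mark.
- oil: White oil bottle with red cap, 52 mm diameter, 130 mm tall, standing loose; origin at the centre of its underside. To be left alone.
- tin: Spare orange tin, 75 mm diameter, 109 mm tall, standing loose; origin at the centre of its underside. To be left alone.
- jar: Glass jar with black cap, 60 mm diameter, 75 mm tall, standing loose; origin at the centre of its underside. To be left alone.

How it is judged (in metres and radians):
On the way:
1. the dot rests under the pin while the lid is still shut (horizontal distance between mark and pin_tip below 0.004 m and velocity of joint slide between -0.01 and 0.01 m/s and value of joint lid below 0.1 rad), for 0.3 s.
At the end, for the whole second after the job is handed in: The dot is within 4 mm of the pin's axis seen from above, slide still; the robot holds the lid (over 1 N), steady, within 0.09 rad (5 degrees) of the red index arm; the arm's end is within 12 mm of its start; bottle, tin and jar stand within 30 mm of theirs (horizontal distance between mark and pin_tip below 0.004 m and velocity of joint slide between -0.01 and 0.01 m/s and angle between the y axis of lid_handle and the y axis of index_tip, either way round below 0.09 rad and value of joint lid above 0.35 rad and velocity of joint lid between -0.05 and 0.05 rad/s and contact force between any of the fingers, the arm and lid above 1 N and distance of index_tip from where it was at the start of the episode below 0.012 m and not (distance of any of oil, tin, jar from where it was at the start of the episode above 0.03 m or angle between any of oil, tin, jar's own z axis and vertical above 0.4 rad)); the arm keeps its last pose, push and grip.
It fails at once if the oil bottle, spare tin or jar is pushed more than 30 mm or tipped (distance of any of oil, tin, jar from where it was at the start of the episode above 0.03 m or angle between any of oil, tin, jar's own z axis and vertical above 0.4 rad).
It fails at once if the red index arm is shifted (distance of index_tip from where it was at the start of the episode above 0.012 m).
It also fails if it takes over 64 s, if anything falls off the work surface, if the arm or the gripper's body presses on something with over 40 N, if the wrist force passes 120 N, or if a joint passes its speed limit or range.

## Working session

There is one attempt and no reset: what is moved stays moved. The work goes in short steps, each a Python script; the robot and the scene stay as the last script left them, time stands still between calls to the robot, and variables do not carry over. Pictures are saved under pics/ and viewed, and the job is handed in when it is done.

```bash
ls; mkdir -p pics; cat > h.py <<'E'
from plant import ctrl, sensors, optics
import numpy as np, cv2
def px2w(cam,u,v,d=None,z=None,dep=None):
    p=optics.camera_params(cam);K=np.array(p['mtx']);R=np.array(p['R']);t=np.array(p['t'])
    r=np.linalg.inv(K)@[u,v,1.]
    C=-R.T@t; w=R.T@r
    if z is not None: return C+w*(z-C[2])/w[2]
    return C+w*d
def w2px(cam,X):
    p=optics.camera_params(cam);c=np.array(p['R'])@np.array(X,float)+np.array(p['t']);q=np.array(p['mtx'])@c
    return q[:2]/q[2]
def save(n,im,k=1.5):
    cv2.imwrite('pics/'+n+'.png',cv2.resize(im[:,:,::-1],None,fx=k,fy=k,interpolation=cv2.INTER_CUBIC))
E
python3 - <<'E'
from h import *
for c in ['scene','side']:
    im,d=optics.grab_frame(c); np.savez('pics/'+c,im=im,d=d); save(c+'0',im)
    p=optics.camera_params(c); print(c,-np.array(p['R']).T@np.array(p['t']),p['mtx'])
print(sensors.read_state()['t'],ctrl.tcp_to_tips)
E
```

```text
pics
scene [1316.14454959 -497.0553914  1337.34244053] [[497.05221287   0.         261.93183649]
 [  0.         497.05221287 183.555461  ]
 [  0.           0.           1.        ]]
side [ -23.311693   -740.78418895  840.23924997] [[368.2425963    0.         258.12173979]
 [  0.         368.2425963  194.09943647]
 [  0.           0.           1.        ]]
0.1 25.0
```

View pics/scene0.png

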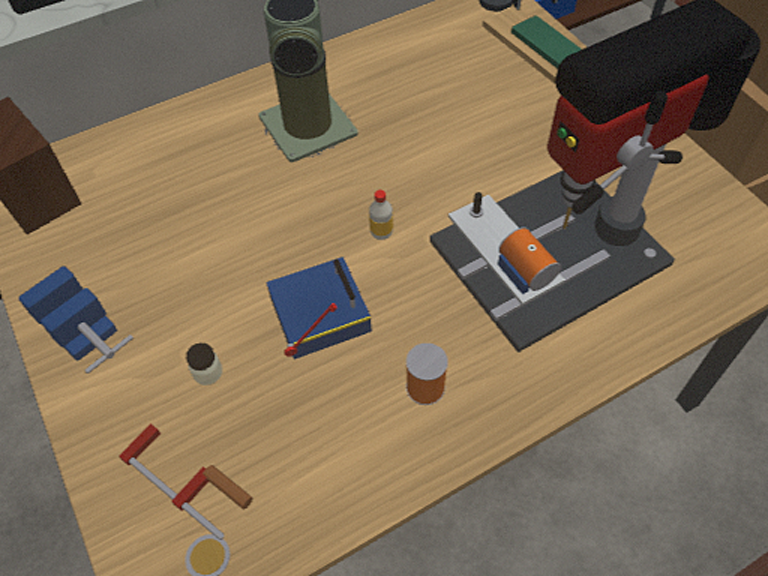

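View pics/side0.png

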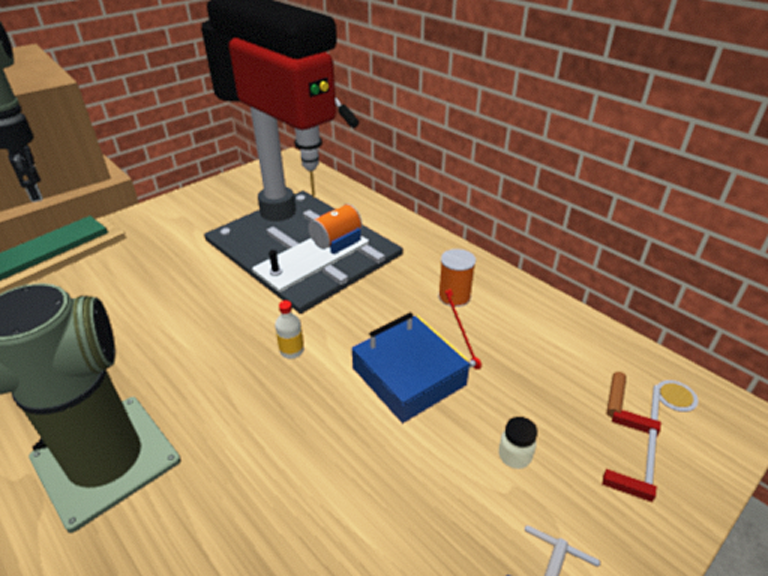

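The scene view shows the press at upper right, with the dot near (532,247) and the post at (477,198) in the 1.5x picture. The case is at (320,305), with the bottle, tin and jar around it. I'll enlarge the parts that matter.

```bash
python3 - <<'E'
from h import *
def crop(c,n,u0,v0,u1,v1,k):
    im=np.load('pics/'+c+'.npz')['im'][v0:v1,u0:u1]; save(n,im,k)
crop('scene','c1',290,110,410,200,6)
crop('scene','c2',165,160,265,240,7)
crop('side','c3',130,60,270,165,5.5)
crop('side','c4',220,185,340,275,6)
E
```

```text
(no output)
```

View pics/c1.png

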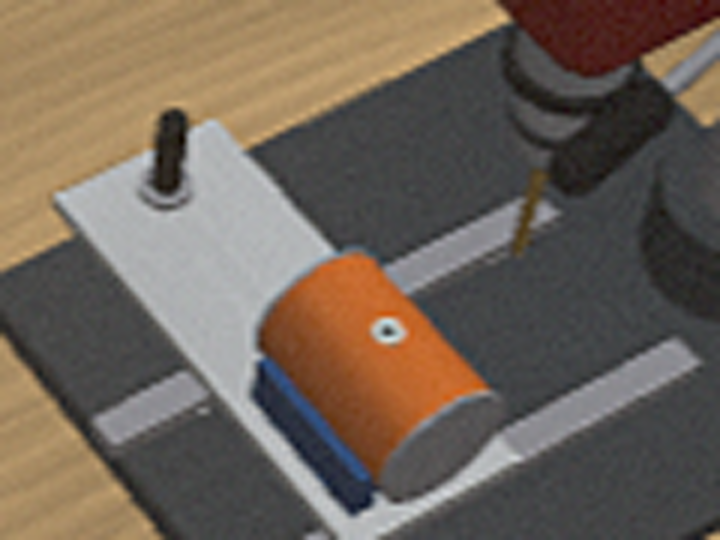

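View pics/c2.png

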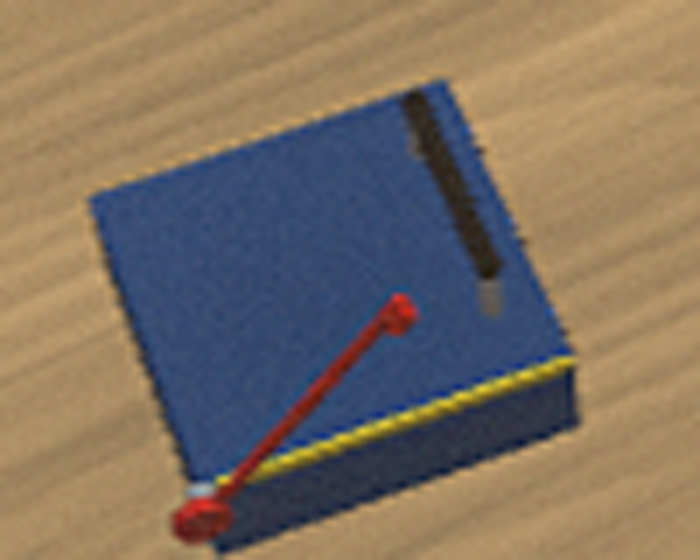

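View pics/c3.png

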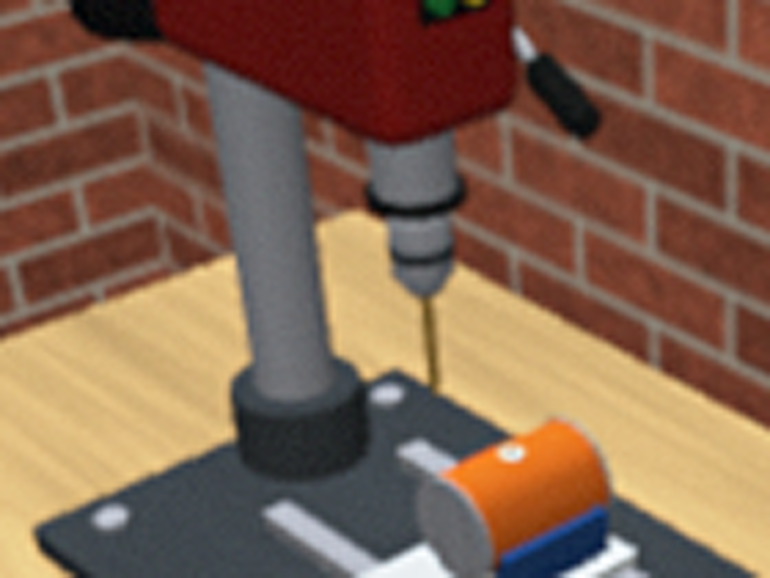

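View pics/c4.png

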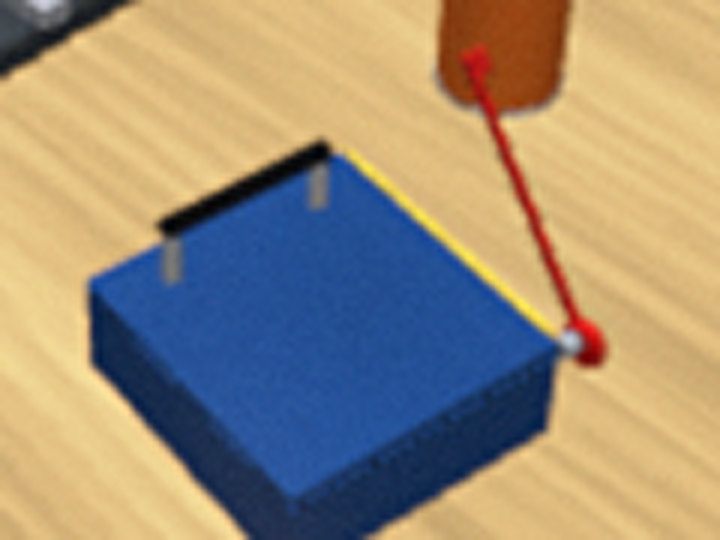

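```bash
cat >> h.py <<'E'
def cp(o,k,x,y): return (o[0]+(x+.5)/k-.5, o[1]+(y+.5)/k-.5)
from scipy.optimize import least_squares
def tri(a,b):
    f=lambda X:np.r_[w2px('scene',X)-a,w2px('side',X)-b]
    s=least_squares(f,[500,0,100]);return s.x.round(1),s.fun.round(1)
E
python3 - <<'E'
from h import *
S1=lambda x,y:cp((290,110),6,x,y);S2=lambda x,y:cp((165,160),7,x,y)
D1=lambda x,y:cp((130,60),5.5,x,y);D2=lambda x,y:cp((220,185),6,x,y)
print('dot',px2w('scene',*S1(388,330),z=133),px2w('side',*D1(512,453),z=133),tri(S1(388,330),D1(512,453)))
print('pin',px2w('scene',*S1(519,253),z=141),px2w('side',*D1(434,387),z=141),tri(S1(519,253),D1(434,387)))
print('post',px2w('scene',*S1(174,115),z=112.5))
print('postside',px2w('side',(274.5-.25)/1.5,251/1.5,z=112.5))
for n,a,b in [('bar+x',(490,272),(322,147)),('bar-x',(415,95),(165,228)),('tip',(402,313),(477,60)),('hub',(200,520),(592,342)),('free-x',(445,82),(90,283)),('free+x',(575,355),(340,150)),('hinge+x',(195,485),(560,345)) ]:
    print(n,tri(S2(*a),D2(*b)))
print('hinge-x scene',px2w('scene',*S2(90,200),z=59), px2w('side',*D2(293,495),z=59))
print('corner', [px2w('scene',*S2(*q),z=59.5).round(1) for q in [(445,82),(90,200),(575,355),(195,485)]])
# loose things
for n,u,v,z in [('oil',381,195,125),('tin',428,358,109),('jar',201,356,75)]: print(n,px2w('scene',u/1.5,v/1.5,z=z).round(0))
E
```

```text
dot [672.44945623 184.33963377 133.        ] [673.27020476 179.40817255 133.        ] (array([673.6, 182.6, 133.2]), array([-0.2,  0.5, -0.5, -0.4]))
pin [670.81491577 265.99446746 141.        ] [680.77119175 271.78527884 141.        ] (array([674.2, 262. , 147.5]), array([ 0., -0.,  0.,  0.]))
post [485.58573526 182.39164745 112.5       ]
postside [492.52486226 173.17199103 112.5       ]
bar+x (array([ 575.8, -175.8,   98.5]), array([ 0., -0.,  0.,  0.]))
bar-x (array([ 479.3, -162.7,   99.1]), array([-0.4,  0.6, -0.6, -0.4]))
tip (array([ 617.2, -234.3,  167.8]), array([-0.3,  0.4, -0.4, -0.3]))
hub (array([ 601.1, -331. ,   60.4]), array([-0.5,  0.6, -0.7, -0.4]))
free-x (array([ 453. , -136.3,   60.1]), array([-0.3,  0.4, -0.4, -0.3]))
free+x (array([ 610.3, -155.6,   62.2]), array([-0.1,  0.1, -0.1, -0.1]))
hinge+x (array([ 586.2, -324.8,   63.5]), array([-0.2,  0.3, -0.3, -0.2]))
hinge-x scene [ 428.43834608 -300.84770415   59.        ] [ 433.32105742 -299.80791633   59.        ]
corner [array([ 451.6, -134.6,   59.5]), array([ 428.8, -300.9,   59.5]), array([ 608.5, -154.3,   59.5]), array([ 583.5, -323.3,   59.5])]
oil [393.  -5. 125.]
tin [ 771. -120.  109.]
jar [ 532. -483.   75.]
```

```bash
python3 - <<'E'
from h import *
s=sensors.read_state(); print(s['eef_rot'],s['grip_width'])
p=optics.camera_params('wrist'); print(p)
for sg in (1,-1):
    R=np.array([[sg,0,0],[0,-sg,0],[0,0,-1.]])
    for P in [(487,181,200),(487,181,95),(488,262,95)]: print(sg,P,ctrl.solve_ik(P,R))
y=-.13
for sg in (1,-1):
    x=sg*np.array([np.cos(y),np.sin(y),0]);z=np.array([0,0,-1.]);
    R=np.c_[x,np.cross(z,x),z]
    print(sg,ctrl.solve_ik((527,-168,200),R))
E
```

```text
[[-9.64082377e-01  2.65602091e-01 -8.37089104e-04]
 [ 2.65603245e-01  9.64080498e-01 -1.92593502e-03]
 [ 2.95488912e-04 -2.07909360e-03 -9.99997795e-01]] 85.53322446796793
{'mtx': array([[293.77765117,   0.        , 251.8173949 ],
       [  0.        , 293.77765117, 192.29805217],
       [  0.        ,   0.        ,   1.        ]]), 'T_tool_cam': array([[-5.39762838e-04, -9.47736182e-01, -3.19054601e-01,
         8.20395520e+01],
       [ 9.99999842e-01, -5.60899620e-04, -2.56316294e-05,
        -1.67148526e+00],
       [-1.54665582e-04, -3.19054564e-01,  9.47736335e-01,
        -1.16230794e+02],
       [ 0.00000000e+00,  0.00000000e+00,  0.00000000e+00,
         1.00000000e+00]])}
1 (487, 181, 200) [ 1.89157827e-01  1.43910633e-01  1.73682901e+00 -4.44089210e-16
  1.26085301e+00  1.75995415e+00]
1 (487, 181, 95) [ 1.89157827e-01  2.86054254e-01  1.81332527e+00 -4.44089210e-16
  1.04221313e+00  1.75995415e+00]
1 (488, 262, 95) [ 3.36455284e-01  3.49008310e-01  1.72731143e+00 -4.44089210e-16
  1.06527292e+00  1.90725161e+00]
-1 (487, 181, 200) [ 1.89157827e-01  1.43910633e-01  1.73682901e+00 -4.44089210e-16
  1.26085301e+00 -1.38163850e+00]
-1 (487, 181, 95) [ 1.89157827e-01  2.86054254e-01  1.81332527e+00 -4.44089210e-16
  1.04221313e+00 -1.38163850e+00]
-1 (488, 262, 95) [ 3.36455284e-01  3.49008310e-01  1.72731143e+00 -4.44089210e-16
  1.06527292e+00 -1.23434104e+00]
1 [-4.65079079e-01  2.13241818e-01  1.65500923e+00 -4.44089210e-16
  1.27334161e+00  1.23571725e+00]
-1 [-4.65079079e-01  2.13241818e-01  1.65500923e+00 -4.44089210e-16
  1.27334161e+00 -1.90587541e+00]
```

```bash
cat >> h.py <<'E'
def Rt(tilt,yaw=0.):
    # camera on robot side (tool x = -world x rotated by yaw); tilt>0: tool z leans toward +x
    z=np.array([np.sin(tilt),0,-np.cos(tilt)]); y=np.array([0,1.,0]); x=np.cross(y,z)
    c,s=np.cos(yaw),np.sin(yaw)
    return np.array([[c,-s,0],[s,c,0],[0,0,1]])@np.c_[x,y,z]
def wgrab(n):
    s=sensors.read_state(); im,d=optics.grab_frame('wrist')
    np.savez('pics/'+n,im=im,d=d,p=s['eef_pos'],R=s['eef_rot']); save(n,im); return s
def wcam(n):
    f=np.load('pics/'+n+'.npz');p=optics.camera_params('wrist');T=np.eye(4);T[:3,:3]=f['R'];T[:3,3]=f['p']
    return f,np.array(p['mtx']),T@p['T_tool_cam']
def wpx(n,u,v,z=None):
    f,K,T=wcam(n); r=T[:3,:3]@np.linalg.inv(K)@[u,v,1.];C=T[:3,3]
    if z is None: return C+r*f['d'][int(round(v)),int(round(u))]
    return C+r*(z-C[2])/r[2]
def wproj(n,X):
    f,K,T=wcam(n); q=K@(T[:3,:3].T@(np.array(X)-T[:3,3])); return q[:2]/q[2]
E
python3 - <<'E'
from h import *
R=Rt(np.radians(25)); P=(455,200,230)
print(R,ctrl.solve_ik(P,R))
ctrl.move_ptp(P,R)
s=wgrab('w1'); print(s['t'],s['eef_pos'])
print(wproj('w1',(673,182,133)),wproj('w1',(674,263,141)),wproj('w1',(487,181,112.5)))
E
```

```text
[[-0.90630779  0.          0.42261826]
 [ 0.          1.          0.        ]
 [-0.42261826  0.         -0.90630779]] [ 0.31789753 -0.15700075  2.02964275 -0.17526024  0.85962287 -1.16589479]
1.8083 [455.10526107 200.61573607 230.29693662]
[237.83465935 300.78662172] [305.11816351 307.51815175] [230.14524789 172.22702208]
```

View pics/w1.png

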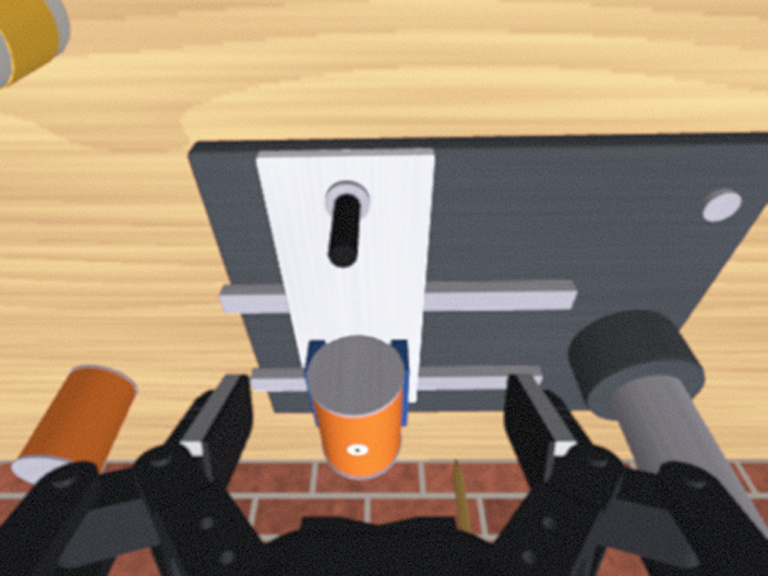

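The image is inverted, with far toward the bottom. The post top is at (343,256), the dot at (357,450) and the pin point at (457,461) in the 1.5x picture, all within 2 px of my predictions. I'll fix the positions from this view.

```bash
python3 - <<'E'
from h import *
f=np.load('pics/w1.npz'); save('w1a',f['im'][280:330,200:330],6); save('w1b',f['im'][110:200,190:310],6)
g=lambda x,y:((x+.5)/1.5-.5,(y+.5)/1.5-.5)
print('post',wpx('w1',*g(343,256),z=112.5),'dot',wpx('w1',*g(357,450),z=133),'pin',wpx('w1',*g(457,461),z=141))
# plate edge direction (top 52.5) right edge
a=wpx('w1',*g(433,152),z=52.5);b=wpx('w1',*g(416,400),z=52.5);print(a,b,np.arctan2(b[1]-a[1],b[0]-a[0]))
a=wpx('w1',*g(258,155),z=52.5);b=wpx('w1',*g(433,152),z=52.5);print(a,b,np.arctan2(b[1]-a[1],b[0]-a[0])-np.pi/2)
a=wpx('w1',*g(195,146),z=24);b=wpx('w1',*g(766,134),z=24);print(a,b,np.arctan2(b[1]-a[1],b[0]-a[0])-np.pi/2)
E
```

```text
post [485.14720748 179.7337158  112.5       ] dot [670.53714157 182.07895165 133.        ] pin [673.06963844 262.14265203 141.        ]
[453.80715573 232.10845526  52.5       ] [724.93982903 238.07298758  52.5       ] 0.021995026917213615
[455.71677037 126.62704772  52.5       ] [453.80715573 232.10845526  52.5       ] 0.01810182568735974
[463.67949989  77.78195063  24.        ] [455.50975956 451.50328349  24.        ] 0.02185703247939319
```

View pics/w1a.png

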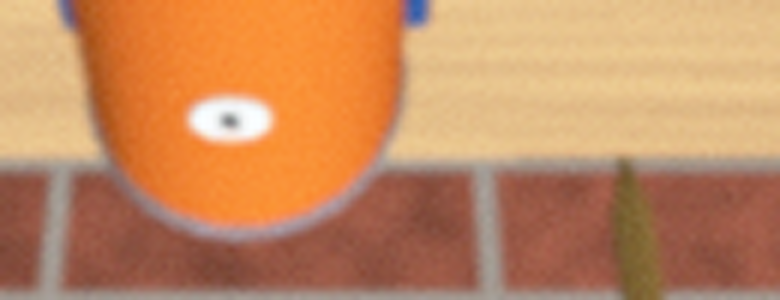

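View pics/w1b.png

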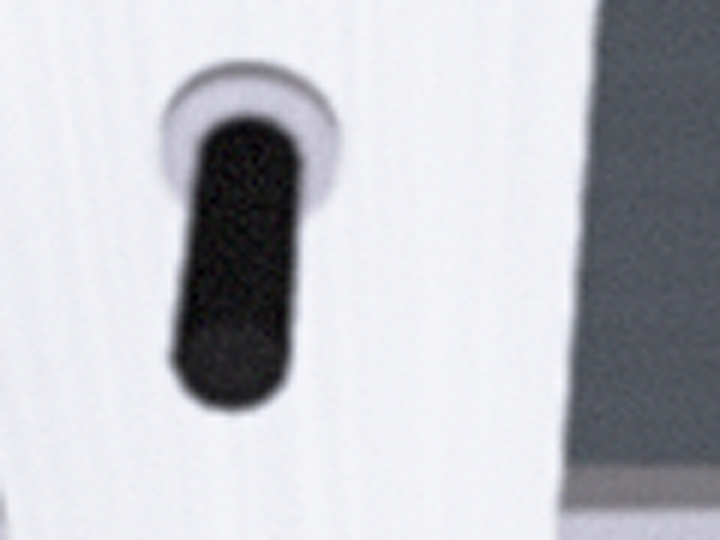

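```bash
python3 - <<'E'
from h import *
R=Rt(0,.02)
ctrl.move_ptp((485.3,179.2,170),R)
print(ctrl.move_l((485.3,179.2,96),vel=120,threshold=12))
ctrl.gripper_to(5,25)
s=sensors.read_state(); print(s['t'],s['eef_pos'],s['grip_width'],s['force'])
p=np.array(s['eef_pos'])
print(ctrl.move_l(p+[-.02*79.5,79.5,0],vel=50))
s=sensors.read_state(); print(s['t'],s['eef_pos'],s['grip_width'],s['force'])
for c in ['scene','side']:
    im,d=optics.grab_frame(c); np.savez('pics/'+c+'1',im=im,d=d)
    if c=='scene': save('s1',im[100:200,290:420],5.5)
    else: save('d1',im[90:190,150:280],5.5)
E
```

```text
False
3.7 [485.48760558 179.41342353  96.32388461] 17.00043299290566 [-0.67160558  2.12528624  2.1095956 ]
False
5.4417 [484.06371481 259.09519384  96.32539688] 17.372431313455046 [ 1.65743437 -1.5262734   1.36609318]
```

View pics/s1.png

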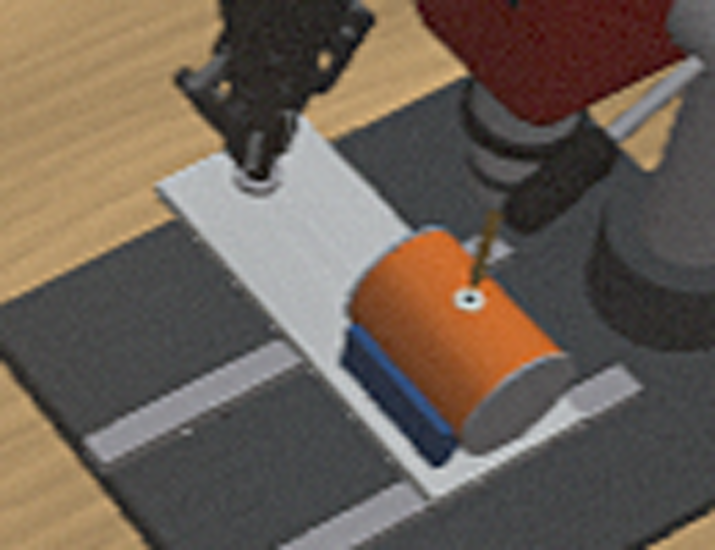

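View pics/d1.png

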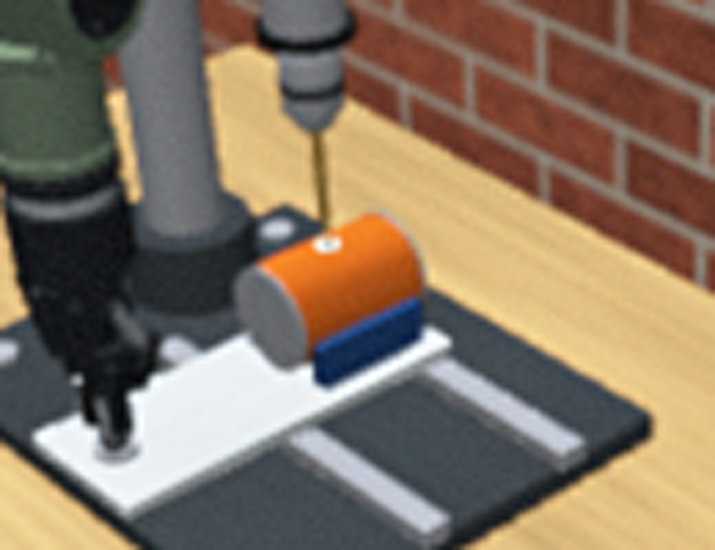

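```bash
python3 - <<'E'
from h import *
ctrl.gripper_to(60)
p=np.array(sensors.read_state()['eef_pos'])
ctrl.move_l(p+[0,0,60],vel=150)
ctrl.move_ptp((485,263,200),Rt(np.radians(28),.02))
ctrl.hold(.2)
s=wgrab('w2'); print(s['t'],s['eef_pos'])
f=np.load('pics/w2.npz'); a=wproj('w2',(671,262,137)).round().astype(int); print(a)
a0=(max(a[0]-45,0),max(a[1]-35,0)); print(a0); save('w2a',f['im'][a0[1]:a0[1]+70,a0[0]:a0[0]+90],8)
E
```

```text
7.275 [486.24836138 262.70605415 199.5390674 ]
[250 308]
(np.int64(205), np.int64(273))
```

View pics/w2a.png

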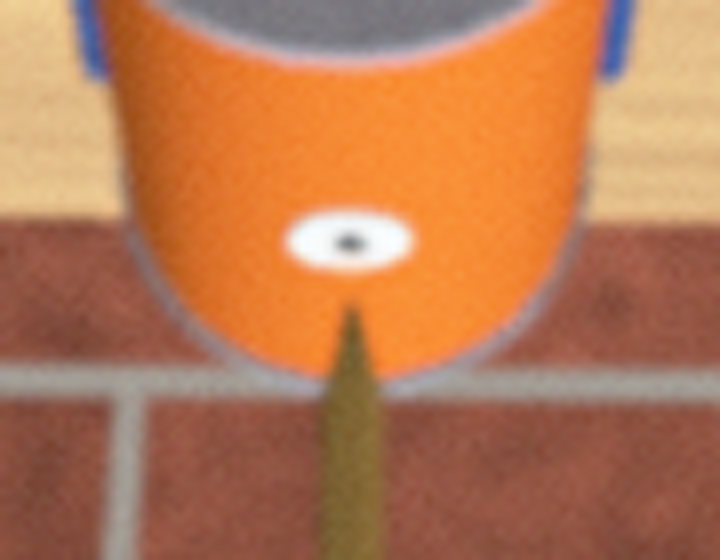

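View pics/w2.png

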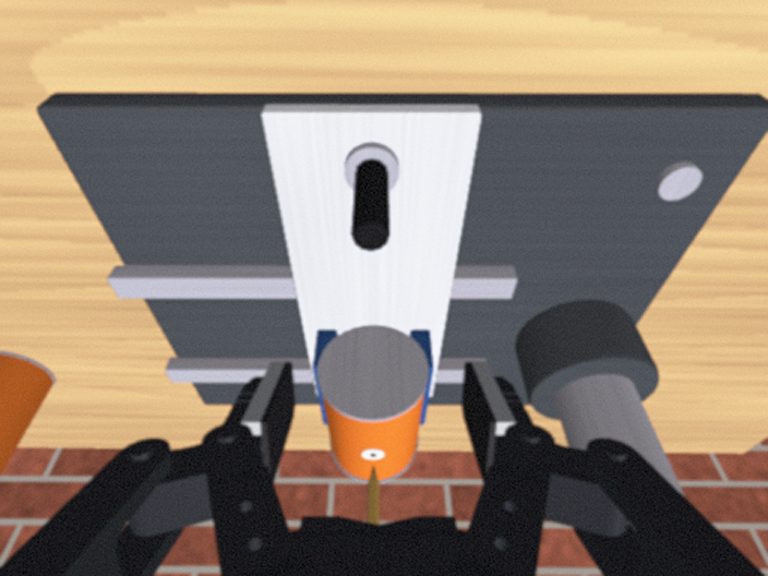

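From beside the post, the dot (350) and the pin point (351) line up at the same crop column. At 8 px/mm across the disc, the slide error is about 0.2 mm, so the slide stays there. Next is the case.

```bash
python3 - <<'E'
from h import *
s=sensors.read_state()
ctrl.move_l(np.array(s['eef_pos'])+[-30,0,90],vel=250)
R=Rt(0,-.13)
ctrl.move_ptp((555,-170,280),R)
ctrl.hold(.2)
s=wgrab('w3'); print(s['t'],s['eef_pos'])
for X in [(576,-176,98.5),(479,-163,98.5),(617,-234,168),(601,-331,56)]: print(wproj('w3',X)*1.5)
# IK check for follow
y=-.13; ex=np.array([np.cos(y),np.sin(y),0]);ey=np.array([-np.sin(y),np.cos(y),0]);ez=np.array([0,0,1.])
h=np.array([507,-313,55.5])
for k in (0,.5,1):
  for th in np.arange(0,.95,.15):
    b=h+145*(np.cos(th)*ey+np.sin(th)*ez)+43*(-np.sin(th)*ey+np.cos(th)*ez)
    ph=k*th; z=np.sin(ph)*ey-np.cos(ph)*ez; x=-ex; R=np.c_[x,np.cross(z,x),z]
    q=ctrl.solve_ik(b-6*z,R); print(k,round(th,2),None if q is None else np.round(q,2))
E
```

```text
9.675 [ 555.14802194 -168.73290779  280.21690706]
[373.72203273 293.09135862]
[373.98410935 149.83073699]
[286.07008894 406.68559682]
[195.05985687 326.66107562]
0 0.0 [-0.47  0.33  1.73 -0.    1.08 -1.91]
0 0.15 [-0.48  0.31  1.71 -0.    1.13 -1.92]
0 0.3 [-0.5   0.28  1.69 -0.    1.17 -1.94]
0 0.45 [-0.52  0.27  1.67 -0.    1.2  -1.97]
0 0.6 [-0.55  0.26  1.65 -0.    1.24 -1.99]
0 0.75 [-0.58  0.25  1.62 -0.    1.26 -2.02]
0 0.9 [-0.61  0.26  1.6  -0.    1.29 -2.05]
0.5 0.0 [-0.47  0.33  1.73 -0.    1.08 -1.91]
0.5 0.15 [-0.52  0.32  1.7   0.08  1.16 -1.99]
0.5 0.3 [-0.57  0.31  1.67  0.14  1.23 -2.07]
0.5 0.45 [-0.63  0.31  1.63  0.2   1.31 -2.13]
0.5 0.6 [-0.69  0.33  1.58  0.26  1.4  -2.19]
0.5 0.75 [-0.74  0.36  1.53  0.31  1.48 -2.25]
0.5 0.9 [-0.8   0.39  1.48  0.35  1.56 -2.29]
1 0.0 [-0.47  0.33  1.73 -0.    1.08 -1.91]
1 0.15 [-0.56  0.33  1.69  0.15  1.19 -2.06]
1 0.3 [-0.64  0.35  1.64  0.27  1.32 -2.17]
1 0.45 [-0.72  0.39  1.58  0.37  1.45 -2.26]
1 0.6 [-0.8   0.44  1.51  0.46  1.58 -2.33]
1 0.75 [-0.86  0.52  1.44  0.54  1.72 -2.37]
1 0.9 [-0.91  0.6   1.37  0.61  1.85 -2.39]
```

View pics/w3.png

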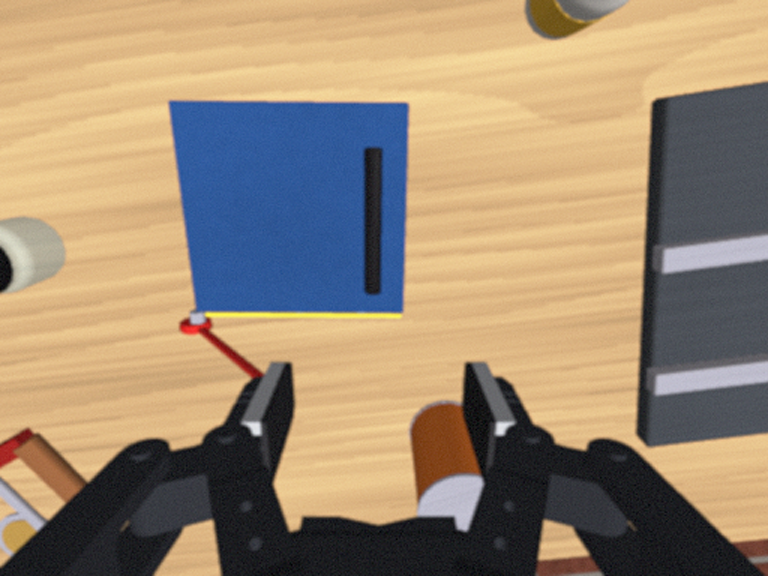

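The bar runs from (373,148) to (373,293), within 1 px of my prediction. The index tip is hidden behind a finger, but the visible part of the arm points to its predicted place. I'll fit the case pose and the index angle using all the views.

```bash
python3 - <<'E'
from h import *
g=lambda x,y:((x+.5)/1.5-.5,(y+.5)/1.5-.5)
S2=lambda x,y:cp((165,160),7,x,y); D2=lambda x,y:cp((220,185),6,x,y)
W=[((-80,0,8),g(170,101)),((-80,170,8),g(408,104)),((80,170,8),g(402,317)),((-50,145,43),g(373.5,148)),((50,145,43),g(372.5,293)),((80,0,8),g(197,312))]
P=lambda p,l:np.array([p[0],p[1],55.5])+np.array([[np.cos(p[2]),-np.sin(p[2]),0],[np.sin(p[2]),np.cos(p[2]),0],[0,0,1]])@l
f=lambda p:np.concatenate([wproj('w3',P(p,np.array(l,float)))-u for l,u in W])
s=least_squares(f,[507,-313,-.13]);print(s.x,s.fun.round(1)); p=s.x
print('handle',P(p,np.array([0,145,43.])))
arm=lambda p,t,r=150.:P(p,np.array([93,r*np.cos(t),r*np.sin(t)]))
f2=lambda t:np.r_[w2px('scene',arm(p,t[0]))-S2(402,313),w2px('side',arm(p,t[0]))-D2(477,60)]
s2=least_squares(f2,[.8]);print('wrist pose',s2.x,s2.fun.round(1))
# camera-consistent: pose from scene+side corners
def f3(v):
    r=[]
    for l,a,b in [((50,145,43),(490,272),(322,147)),((-50,145,43),(415,95),(165,228)),((-80,170,8),(445,82),(90,283)),((80,170,8),(575,355),(340,150)),((80,0,8),(195,485),(560,345)),((-80,0,8),(90,200),(293,495))]:
        X=P(v,np.array(l,float)); r+=[w2px('scene',X)-S2(*a),w2px('side',X)-D2(*b)]
    X=arm(v,v[3]); r+=[w2px('scene',X)-S2(402,313),w2px('side',X)-D2(477,60)]
    X=arm(v,v[3],0); r+=[w2px('scene',X)-S2(205,518),w2px('side',X)-D2(585,342)]
    return np.concatenate(r)
s3=least_squares(f3,[507,-313,-.13,.8]);print(s3.x,s3.fun.round(1))
E
```

```text
[ 5.07423472e+02 -3.13532715e+02 -1.39778121e-01] [-2.2 -0.6  1.8 -0.6  1.2 -0.8  0.4  0.4  0.3  1.3 -1.5  1.1]
handle [ 527.62536497 -169.94690974   98.5       ]
wrist pose [0.89244806] [-0.8 -1.9 -1.6 -0.9]
[ 5.08721710e+02 -3.14170841e+02 -1.38098951e-01  8.89324391e-01] [-0.1  0.8  1.  -0.1 -0.7  0.8 -0.4 -0.1  0.1 -0.4 -0.8 -1.4 -0.3  0.4
  0.4 -0.4 -0.1  0.8  0.2 -0.4 -0.8 -0.3 -0.1  0.4 -0.6 -1.5 -1.3 -1.
  0.2  1.  -0.8  0. ]
```

```bash
cat >> h.py <<'E'
YAW=-.139; EX=np.array([np.cos(YAW),np.sin(YAW),0]);EY=np.array([-np.sin(YAW),np.cos(YAW),0]);EZ=np.array([0,0,1.])
H=np.array([507.6,-313.7,55.5])
def lidpose(th,k=.6):
    b=H+145*(np.cos(th)*EY+np.sin(th)*EZ)+43*(-np.sin(th)*EY+np.cos(th)*EZ)
    ph=k*th; z=np.sin(ph)*EY-np.cos(ph)*EZ
    return b-6*z, np.c_[-EX,np.cross(z,-EX),z]
E
python3 - <<'E'
from h import *
P,R=lidpose(0); print(P)
ctrl.gripper_to(60)
ctrl.move_ptp(P+[0,0,70],R)
print(ctrl.move_l(P,vel=100,threshold=10))
s=sensors.read_state();print(s['eef_pos'],s['force'])
ctrl.gripper_to(2,40)
s=sensors.read_state();print(s['t'],s['eef_pos'],s['grip_width'],s['force'])
wgrab('w4')
for th in (.08,.16):
    P,R=lidpose(th); ctrl.move_l(P,R,vel=60)
    s=sensors.read_state();print(s['t'],P,s['eef_pos'],s['grip_width'],s['force'])
im,d=optics.grab_frame('side');save('d2',im[150:290,200:390],4)
E
```

```text
[ 527.69016021 -170.09851859  104.5       ]
False
[ 528.40032338 -170.41689287  105.24317587] [-0.23897323 -0.1030571   0.79200432]
11.8083 [ 528.14762413 -169.11765794  104.9984683 ] 10.6934011821665 [0.05361902 4.98827011 2.70200294]
12.2083 [ 527.10990459 -174.24609962  115.94319332] [ 527.58463177 -172.87259172  115.49405411] 10.52101851905914 [ 4.71567416  6.38831724 -2.70406984]
12.5583 [ 526.40468889 -179.28687668  127.02428637] [ 526.94616217 -177.78303148  126.62705787] 11.210066662447273 [ 4.42356831  6.33824063 -1.43864116]
```

View pics/d2.png

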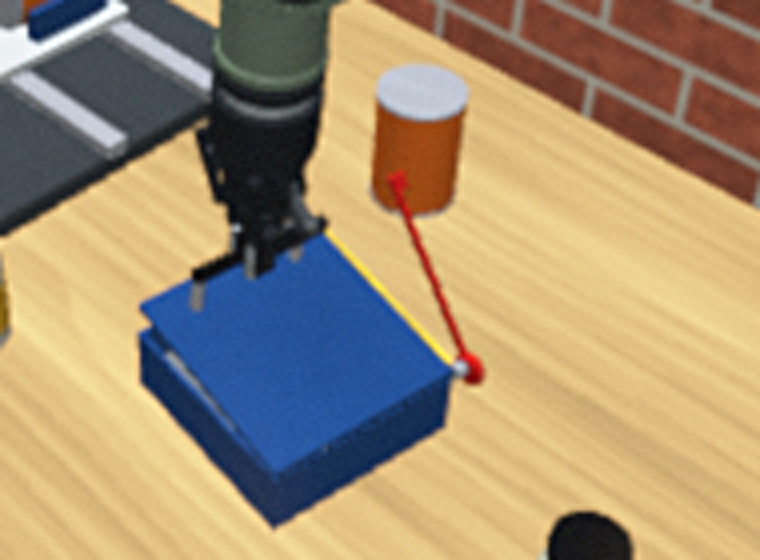

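The lid is opening cleanly, and the bar is held at 11 mm. I'll carry on to about 0.80 rad and compare it with the arm.

```bash
sed -i 's/^H=.*/H=np.array([507.8,-312.5,55.5])/' h.py; python3 - <<'E'
from h import *
for th in (.24,.34,.44,.54,.64,.74,.80):
    P,R=lidpose(th); ctrl.move_l(P,R,vel=60)
    s=sensors.read_state();print(round(s['t'],2),th,np.round(np.array(s['eef_pos'])-P,1),round(s['grip_width'],1),np.round(s['force'],1))
ctrl.hold(.3)
for c in ['scene','side']:
    im,d=optics.grab_frame(c); np.savez('pics/'+c+'3',im=im,d=d)
    save(c+'3',im[150:260,150:280] if c=='scene' else im[160:270,240:370],5.5)
wgrab('w5')
E
```

```text
12.95 0.24 [ 0.4  0.6 -0.7] 10.5 [ 5.5  3.9 -5.7]
13.36 0.34 [ 0.4  0.9 -0.6] 10.2 [ 5.3  4.5 -3.6]
13.77 0.44 [ 0.5  1.2 -0.6] 10.7 [ 5.4  5.9 -3.5]
14.18 0.54 [ 0.5  1.5 -0.4] 10.7 [ 6.   6.6 -2.6]
14.58 0.64 [ 0.6  1.7 -0.2] 10.5 [ 5.4  5.6 -2. ]
14.99 0.74 [0.7 1.9 0.1] 10.2 [ 4.9  6.9 -0.2]
15.29 0.8 [0.7 1.9 0.3] 10.6 [4.6 7.3 0.6]
```

View pics/scene3.png

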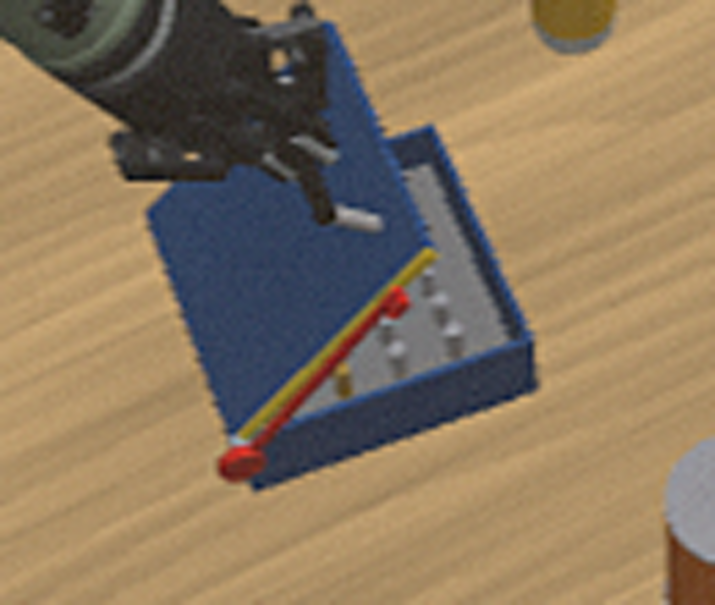

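View pics/side3.png

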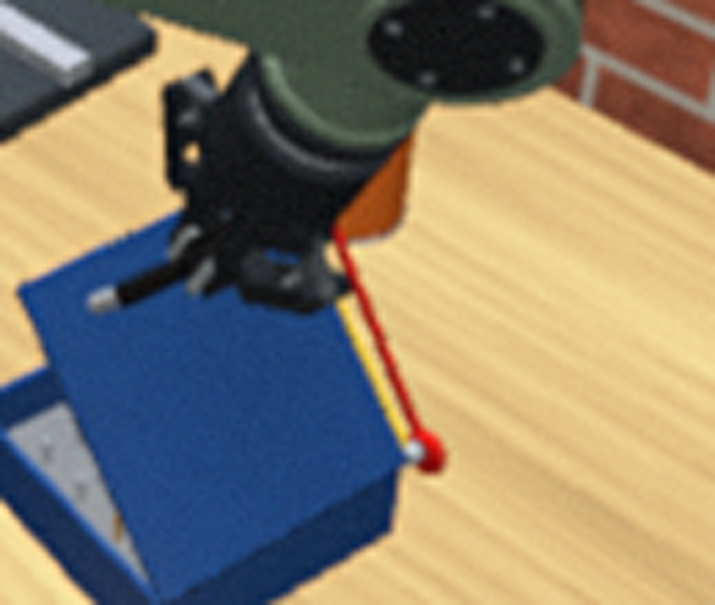

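View pics/w5.png

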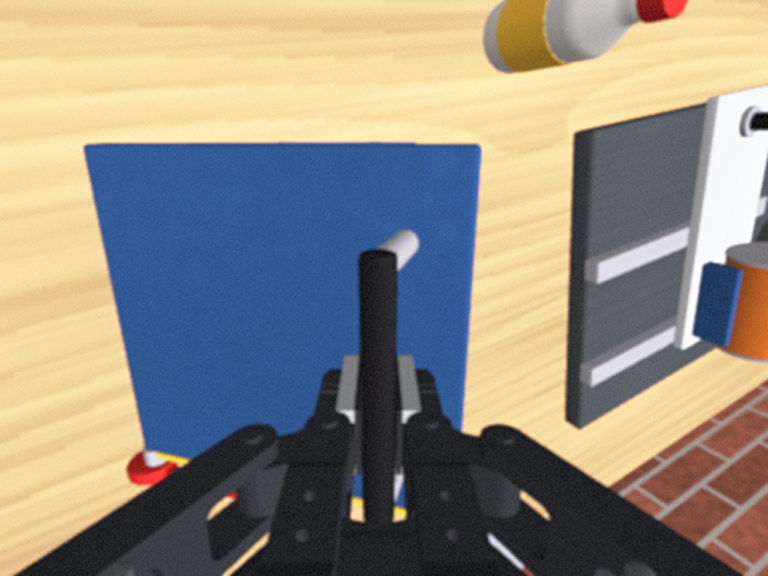

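```bash
python3 - <<'E'
from h import *
from scipy.optimize import brentq
def d(cam,th,x,zo=0,a=20,b=148):
    f=lambda r:w2px(cam,H+x*EX+r*(np.cos(th)*EY+np.sin(th)*EZ)+zo*(-np.sin(th)*EY+np.cos(th)*EZ))
    v=f(b)-f(a); return np.arctan2(v[1],v[0])
def sol(cam,v,x,zo=0):
    m=np.arctan2(v[1],v[0]); ths=np.linspace(.4,1.2,801)
    e=[abs(np.angle(np.exp(1j*(d(cam,t,x,zo)-m)))) for t in ths]; return ths[int(np.argmin(e))]
print('scene Y',sol('scene',(433-240,253-440),80,4),'R',sol('scene',(398-265,300-440),93),sol('scene',(402-205,313-515),93),sol('scene',(398-241,302-463),93))
print('side Y',sol('side',(342-405,300-437),80,4),'R',sol('side',(340-415,235-430),93),sol('side',(477-592,60-342),93), sol('side',(477-585,60-342),93))
for t in (.75,.8,.85,.9): print(t,np.degrees(d('scene',t,80,4)),np.degrees(d('scene',t,93)),np.degrees(d('side',t,80,4)),np.degrees(d('side',t,93)))
# where does model lid free corner +x project (scene crop)
for t in (.7,.75,.8,.85):
    q=w2px('scene',H+82*EX+170*(np.cos(t)*EY+np.sin(t)*EZ)+4*(-np.sin(t)*EY+np.cos(t)*EZ)); print(t,(q+.5-[150,150])*5.5)
for t in (.8,.85,.9):
    q=w2px('scene',H+93*EX+150*(np.cos(t)*EY+np.sin(t)*EZ)); r=w2px('side',H+93*EX+150*(np.cos(t)*EY+np.sin(t)*EZ));print('tip',t,(q+.5-[150,150])*5.5,(r+.5-[240,160])*5.5)
E
```

```text
Traceback (most recent call last):
  File "h.py", line 10, in w2px
    p=optics.camera_params(cam);c=np.array(p['R'])@np.array(X,float)+np.array(p['t']);q=np.array(p['mtx'])@c
ValueError: time passes only in moves, steps and waits
```

```bash
python3 - <<'E'
import re
s=open('h.py').read()
s=s.replace("import numpy as np, cv2","import numpy as np, cv2\n_c={}\ndef cpar(n):\n    if n not in _c: _c[n]=optics.camera_params(n)\n    return _c[n]")
head,tail=s.split("return _c[n]",1); tail=tail.replace("optics.camera_params(","cpar(")
open('h.py','w').write(head+"return _c[n]"+tail)
E
cat > ang.py <<'E'
from h import *
def d(cam,th,x,zo=0,a=20,b=148):
    f=lambda r:w2px(cam,H+x*EX+r*(np.cos(th)*EY+np.sin(th)*EZ)+zo*(-np.sin(th)*EY+np.cos(th)*EZ))
    v=f(b)-f(a); return np.arctan2(v[1],v[0])
def sol(cam,v,x,zo=0):
    m=np.arctan2(v[1],v[0]); ths=np.linspace(.4,1.2,801)
    e=[abs(np.angle(np.exp(1j*(d(cam,t,x,zo)-m)))) for t in ths]; return ths[int(np.argmin(e))]
E
python3 - <<'E'
from ang import *
print('scene Y',sol('scene',(433-240,253-440),80,4),'R',sol('scene',(398-265,300-440),93),sol('scene',(402-205,313-515),93),sol('scene',(398-241,302-463),93))
print('side Y',sol('side',(342-405,300-437),80,4),'R',sol('side',(340-415,235-430),93),sol('side',(477-592,60-342),93), sol('side',(477-585,60-342),93))
for t in (.75,.8,.85,.9): print(t,np.degrees([d('scene',t,80,4),d('scene',t,93),d('side',t,80,4),d('side',t,93)]))
for t in (.7,.75,.8,.85):
    q=w2px('scene',H+82*EX+170*(np.cos(t)*EY+np.sin(t)*EZ)+4*(-np.sin(t)*EY+np.cos(t)*EZ)); print(t,(q+.5-[150,150])*5.5)
for t in (.8,.85,.9):
    q=w2px('scene',H+93*EX+150*(np.cos(t)*EY+np.sin(t)*EZ)); r=w2px('side',H+93*EX+150*(np.cos(t)*EY+np.sin(t)*EZ));print('tip',t,(q+.5-[150,150])*5.5,(r+.5-[240,160])*5.5)
E
```

```text
scene Y 0.768 R 0.829 0.812 0.812
side Y 0.77 R 0.889 0.8520000000000001 0.892
0.75 [ -43.35306024  -43.10880291 -115.29242133 -115.30333718]
0.8 [ -45.46532037  -45.19385314 -113.80613626 -113.79515099]
0.85 [ -47.70214234  -47.40303176 -112.29234079 -112.25932505]
0.9 [ -50.07967915  -49.75265434 -110.74459947 -110.68945258]
0.7 [451.43001733 257.11452383]
0.75 [440.01675834 254.0636887 ]
0.8 [427.97372399 251.49884716]
0.85 [415.3277654  249.43399656]
tip 0.8 [417.12041444 293.65083242] [303.48621239 189.84793243]
tip 0.85 [406.17889336 291.78373059] [310.92342148 187.82470797]
tip 0.9 [394.73355906 290.36012448] [318.72920355 186.44392188]
```

```bash
python3 - <<'E'
from ang import *
def line(im,kind,box):
    u0,v0,u1,v1=box; hsv=cv2.cvtColor(im,cv2.COLOR_RGB2HSV).astype(int); h,s,v=hsv[...,0],hsv[...,1],hsv[...,2]
    if kind=='R': w=((h<6)|(h>174))&(s>130)&(v>70)
    else: w=(h>22)&(h<34)&(s>120)&(v>80)
    m=np.zeros(w.shape,bool); m[v0:v1,u0:u1]=w[v0:v1,u0:u1]
    ys,xs=np.nonzero(m); 
    l=cv2.fitLine(np.c_[xs,ys].astype(np.float32),cv2.DIST_HUBER,0,.01,.01).ravel()
    v=l[:2]*(1 if l[1]<0 else -1)
    return v,len(xs),xs.min(),xs.max(),ys.min(),ys.max()
for c,f,k,b in [('scene','scene','R',(199,207,218,232)),('scene','scene3','R',(199,209,216,230)),('scene','scene3','Y',(192,193,232,232)),
                ('side','side','R',(300,198,315,238)),('side','side3','R',(302,207,315,238)),('side','side3','Y',(298,212,315,242)),
                ('scene','scene','Y',(190,200,252,234)),('side','side','Y',(270,205,316,245))]:
    im=np.load('pics/'+f+'.npz')['im']; v,*n=line(im,k,b)
    x,z=(93,0) if k=='R' else (80,4)
    if f in('scene','side') and k=='Y':
        m=np.degrees(np.arctan2(v[1],v[0])); print(f,'Y shut',n,m,np.degrees([d(c,0,80,t) for t in (4,)])); continue
    print(f,k,np.degrees(np.arctan2(v[1],v[0])),n,sol(c,v,x,z))
E
```

```text
scene R -48.0535 [50, np.int64(199), np.int64(217), np.int64(207), np.int64(229)] 0.8640000000000001
scene3 R -48.47686 [36, np.int64(199), np.int64(215), np.int64(210), np.int64(229)] 0.873
scene3 Y -44.13489 [68, np.int64(194), np.int64(228), np.int64(195), np.int64(229)] 0.769
side R -111.78016 [53, np.int64(300), np.int64(314), np.int64(199), np.int64(236)] 0.865
side3 R -112.346466 [43, np.int64(302), np.int64(314), np.int64(207), np.int64(236)] 0.847
side3 Y -114.34877 [47, np.int64(302), np.int64(313), np.int64(215), np.int64(240)] 0.782
scene Y shut [98, np.int64(196), np.int64(246), np.int64(211), np.int64(228)] -19.312593 [-19.30012075]
side Y shut [72, np.int64(278), np.int64(311), np.int64(210), np.int64(239)] -138.51141 [-138.21357118]
```

The line fits agree: the arm is at about 0.86 (0.864, 0.873, 0.865, 0.847), and the lid at about 0.775 for a command of 0.80. I'll add 0.085 rad.

```bash
python3 - <<'E'
from ang import *
for th in (.84,.887):
    P,R=lidpose(th); ctrl.move_l(P,R,vel=30)
ctrl.hold(.5)
s=sensors.read_state();print(round(s['t'],2),np.round(np.array(s['eef_pos'])-P,1),round(s['grip_width'],1),np.round(s['force'],1))
def line(im,kind,box):
    u0,v0,u1,v1=box; hsv=cv2.cvtColor(im,cv2.COLOR_RGB2HSV).astype(int); h,s,v=hsv[...,0],hsv[...,1],hsv[...,2]
    w=((h<6)|(h>174))&(s>130)&(v>70) if kind=='R' else (h>22)&(h<34)&(s>120)&(v>80)
    m=np.zeros(w.shape,bool); m[v0:v1,u0:u1]=w[v0:v1,u0:u1]; ys,xs=np.nonzero(m)
    l=cv2.fitLine(np.c_[xs,ys].astype(np.float32),cv2.DIST_HUBER,0,.01,.01).ravel()
    return l[:2]*(1 if l[1]<0 else -1),len(xs),xs.min(),xs.max(),ys.min(),ys.max()
for c in ['scene','side']:
    im,dd=optics.grab_frame(c); np.savez('pics/'+c+'4',im=im,d=dd)
    save(c+'4',im[150:260,150:280] if c=='scene' else im[160:270,240:370],5.5)
    if c=='scene': save('press4',im[100:200,290:420],5.5)
    for k,b in (('R',(199,209,216,230) if c=='scene' else (302,207,315,238)),('Y',(192,193,232,232) if c=='scene' else (298,212,315,242))):
        v,*n=line(im,k,b); print(c,k,n,sol(c,v,*((93,0) if k=='R' else (80,4))))
E
```

```text
16.99 [0.9 2.7 0.3] 10.4 [5.2 8.3 1.3]
scene R [45, np.int64(199), np.int64(215), np.int64(209), np.int64(229)] 0.873
scene Y [104, np.int64(193), np.int64(225), np.int64(195), np.int64(229)] 0.853
side R [34, np.int64(303), np.int64(314), np.int64(207), np.int64(236)] 0.8540000000000001
side Y [34, np.int64(304), np.int64(313), np.int64(218), np.int64(240)] 0.845
```

View pics/scene4.png

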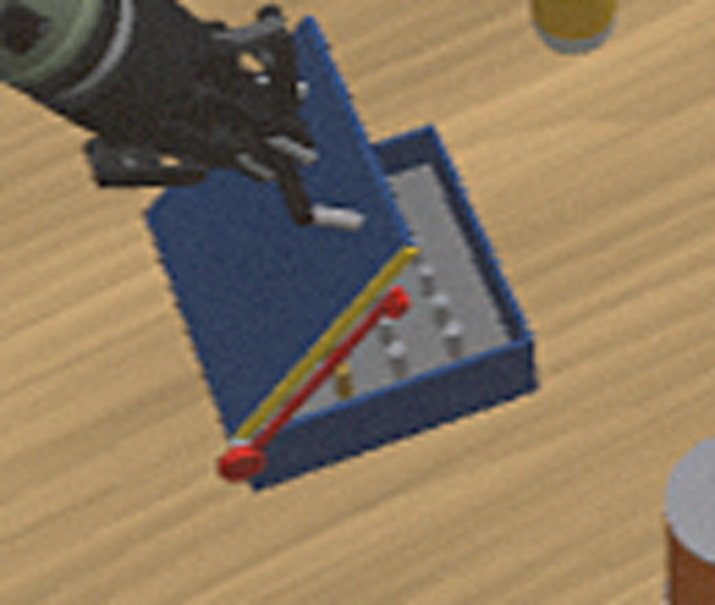

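View pics/side4.png

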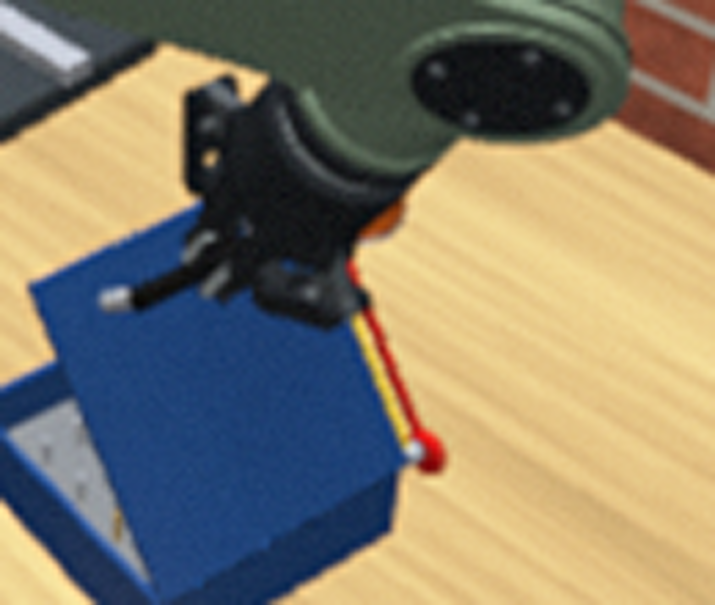

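View pics/press4.png

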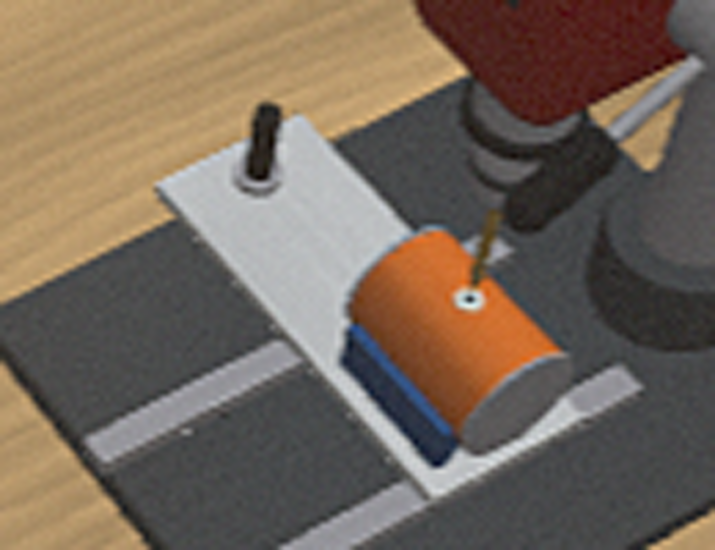

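The yellow strip and red arm are now parallel in both views, 0.01–0.02 rad apart. The red tip is still at (398,302), and the dot at (469,298) hasn't moved. I'm handing the job in.

```bash
python3 - <<'E'
from plant import ctrl,sensors
ctrl.hold(.3); s=sensors.read_state(); print(s['t'],s['force'],abs(s['qvel']).max() if hasattr(s['qvel'],'max') else s['qvel'])
ctrl.finish_job()
E
```

```text
17.3917 [4.98853346 7.37562656 1.1368616 ] 0.0023348018444804366
the job is handed in; nothing more can be done
```

The dot sits under the pin, the lid is held level with the red index arm, and I handed the job in at about 17.4 s of the 64 s allowed. `finish_job` gives no verdict, so these are my own last checks.

- **Slide:** I gripped the post, drew the slide about 79.5 mm towards the column and let go. A wrist-camera close-up put the dot about 0.2 mm from the pin's axis along the travel. The last scene picture shows it had not moved.
- **Lid:** I gripped the bar handle and lifted the lid along its arc. At the end the lid measured 0.853 rad (scene) and 0.845 rad (side), and the red arm 0.873 and 0.854. They differ by 0.01 to 0.02 rad, against the 0.09 allowed. The gripper was still holding the bar, with a force of about 9 N on the tool and the arm at rest.
- **Left alone:** The red arm's tip shows at the same pixel in the last two scene pictures. I never went near the bottle, tin or jar, but did not measure their positions again at the end.
- **What disagreed:** My first estimates of the index angle ranged from 0.81 to 0.89 rad. I settled on 0.86 from colour-line fits. The lid opened about 0.03 rad less than I commanded, and I corrected for that from the pictures.

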